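# Pack the bench drawer from the latched charger and the railed shelf

## Task

Pack up this goldsmith's bench: put both blue-banded battery packs from the charger and every red-capped metal canister from the shelf into the open drawer, then push the drawer fully shut. Each pack is held by a hidden spring latch and comes out only after the orange paddle in front of it has been pressed down; the canisters must be lifted over the brass rail. Leave the red-banded pack latched down in its bay, it is still charging, and leave the fire brick and the flat tin where they are.

Things in the scene. Friction and masses are not known exactly. Their poses are not given: they have to be found in the camera images.
- charger: Grey charger fixed on the bench, 60 mm high, 232 mm wide (y): three pockets (bays) in a row along y, 65 mm apart. Origin on the bench under the middle bay; x to its rear, paddles on its -x side. A hidden hook holds a seated pack; pulling does not free it. Press its paddle: the pack springs up 14 mm, stays up when you let go, and lifts straight out. Which pack is in which bay varies.
- shelf: Low wooden shelf fixed on the bench, open above, 116 mm deep (x), 360 mm wide (y); origin on the bench under its centre, x to its rear. Board top 90 mm above the bench; a brass rail on the front (-x) edge rises 16 mm above the board, back and end panels 18 mm.
- drawer_in (a point): Centre of the drawer's inner floor, 14 mm above the bench, moving with the drawer; x is the way it shuts, y along its width. Inside: x -91 to +85 mm, y +-140 mm; side walls 65 mm high, front panel 90 mm. The dark unit it shuts into is 118 mm high, its face at x = opening - 91 mm here, 94 mm clear above the floor: things may stand or lie, not be stacked.
- drawer_front (a point): Middle of the front of the brass pull (70 mm wide, 20 mm high, standing 14 mm out from the drawer's front panel), 59 mm above the bench; same axes as drawer_in. Push it in +x to shut the drawer.
- drawer (a joint): Opening of the drawer in m: 0 fully shut, 0.185 fully open; stiff with 2.5 N of friction, stays where it is left.
- bay0 (a point): Centre of the mouth of the charger's right-hand (-y) bay, 60 mm above the bench; axes as the charger. A pack held down in this bay has its centre about 1 mm above this point and its top 36 mm above it; after it has sprung up, about 14 mm more.
- paddle0 (a point): Press point on the top of the orange latch paddle of the right-hand (-y) bay, 80 mm in front (-x) of the bay's centre, 52 mm above the bench at rest. The paddle is 28 mm wide, sticks out 61 mm and tips down at its free end: press straight down 12 to 19 mm (its stop) with 4 to 10 N. It springs back.
- bay1 (a point): Centre of the mouth of the charger's middle bay, 60 mm above the bench; axes as the charger. A pack held down in this bay has its centre about 1 mm above this point and its top 36 mm above it; after it has sprung up, about 14 mm more.
- paddle1 (a point): Press point on the top of the orange latch paddle of the middle bay, 80 mm in front (-x) of the bay's centre, 52 mm above the bench at rest. The paddle is 28 mm wide, sticks out 61 mm and tips down at its free end: press straight down 12 to 19 mm (its stop) with 4 to 10 N. It springs back.
- bay2 (a point): Centre of the mouth of the charger's left-hand (+y) bay, 60 mm above the bench; axes as the charger. A pack held down in this bay has its centre about 1 mm above this point and its top 36 mm above it; after it has sprung up, about 14 mm more.
- paddle2 (a point): Press point on the top of the orange latch paddle of the left-hand (+y) bay, 80 mm in front (-x) of the bay's centre, 52 mm above the bench at rest. The paddle is 28 mm wide, sticks out 61 mm and tips down at its free end: press straight down 12 to 19 mm (its stop) with 4 to 10 N. It springs back.
- pack0_mid (a point): White and black battery pack with a blue band and blue top, 40 x 40 x 70 mm tall, 180 g, at the centre (half-way up), z along its height, x and y square to its faces; a groove runs across its front and back 8 to 22 mm above its foot, so grip it in its upper half. Starts latched in one of the bays.
- pack1_mid (a point): White and black battery pack with a blue band and blue top, 40 x 40 x 70 mm tall, 180 g, at the centre (half-way up), z along its height, x and y square to its faces; a groove runs across its front and back 8 to 22 mm above its foot, so grip it in its upper half. Starts latched in one of the bays.
- busypack_mid (a point): The same pack but with a red band and red top, at its centre, latched in one of the bays. Still charging: its paddle is not to be pressed.
- canister0_mid (a point): Aluminium canister with a red cap, 45 mm across, 55 mm tall, 150 g, bottom-heavy, at the centre (half-way up), z along its height. Starts standing on the shelf; absent ones read None from the start.
- canister1_mid (a point): Aluminium canister with a red cap, 45 mm across, 55 mm tall, 150 g, bottom-heavy, at the centre (half-way up), z along its height. Starts standing on the shelf; absent ones read None from the start.
- canister2_mid (a point): Aluminium canister with a red cap, 45 mm across, 55 mm tall, 150 g, bottom-heavy, at the centre (half-way up), z along its height. Starts standing on the shelf; absent ones read None from the start.
- canister3_mid (a point): Aluminium canister with a red cap, 45 mm across, 55 mm tall, 150 g, bottom-heavy, at the centre (half-way up), z along its height. Starts standing on the shelf; absent ones read None from the start.
- firebrick: Pale fire brick, 110 x 55 x 30 mm, lying on the bench, origin under its centre. Not to be moved.
- flat_tin: Flat round brass tin, 74 mm across, 30 mm high, origin under its centre. Not to be moved.
There are look-alikes about, which are no part of the job. Leave any purple look-alike of the part that bears pack1_mid alone. What is shaped like the part that bears pack0_mid but turquoise is not meant.

How it is judged:
By the outcome, as a careful person would: the job done as asked, in the order asked, and still so for the second after the job is handed in, with the robot touching nothing.
Of canister0, canister1, canister2, canister3 only 2 to 4 are there at a start; the rules pass over those that are not, and their reading is None.
At some moment in a run one of canister0, canister1, canister2, canister3 may be knocked a few centimetres aside while the robot is not near it.
Once in a run the grip may slacken for a moment while it holds something.
It also fails if it takes over 210 s, if anything falls off the work surface, if the arm or the gripper's body presses on something with over 40 N, if the wrist force passes 120 N, or if a joint passes its speed limit or range.

## Robot

A 6-joint arm with a two-finger parallel gripper is mounted at the origin on the work surface. World frame = base frame: x ahead of the robot, y to its left, z up, the work surface at z = 0. Lengths are in mm, angles in rad, forces in N, time in s.
With the tool pointing down it reaches from about 400 to 825 mm from the base axis. Payload 7 kg.
Tool frame: the origin (TCP) lies at the very end of the fingers, on their centre line; the grasp point (between the pads) lies 19 mm behind it; z points along the fingers, y is the direction in which the jaws open and shut (so a half turn about z gives the same grasp; the last joint's range is limited). The gripper opens to 88 mm and grips with 3 to 60 N. Pads are 19 mm wide; open, the fingers measure 130 mm over their backs; the gripper's body (78 mm by 193 mm) begins 47 mm behind the grasp point.
Start: joints at [-1.024, 0.359, 0.012, 0, -1.224, -0.288], TCP at [172.72, -652.505, 226.561] pointing down, gripper open.
Joint ranges: [-3.07, 3.07], [-1.43, 2.12], [-1.02, 1.25], [-3.03, 1.67], [-3.05, -0], [-3.03, 3.03]. Speed limits (rad/s): [2.39, 2.39, 3.01, 3.14, 3.14, 3.14].

## Interface

Orientations are given as a unit quaternion [x, y, z, w].
In Python, from plant import bot gives the robot as it stands. Calls block until the motion is done:
- bot.move_ptp(position, orientation): joint-space move of the TCP to a pose.
- bot.line_to(position, velocity=150, ori=None): straight line of the TCP; ori=None keeps the orientation; velocity is the mean speed in mm/s.
- bot.move_joints(angles): joint-space move.
- bot.move_gripper(opening, force=None): finger opening in mm; force is the grip in N (None keeps the last); returns when the fingers have stopped.
- bot.pause(seconds).
- bot.solve_ik(position, orientation): joint angles nearest the present ones, or None.
- bot.read_state(): the state.
- bot.camera(name): name is "scene" or "top" or "wrist"; returns the picture (480x640x3 uint8, red, green, blue); there is no depth.
- bot.get_calibration(name): a dict with "fx", "fy", "cx", "cy" (pixels), "distortion" ([k1, k2, p1, p2, k3] as OpenCV has them; the pictures are not rectified), "view" (4x4, takes a point from world to camera coordinates); the wrist camera has in their place "T_tool_cam" (4x4, takes a point from camera to tool coordinates, whose origin is the TCP and whose axes are the flange's). Camera axes: x right, y up, looking along -z (the intrinsics and any distortion apply to the point x, -y, -z); pixel columns grow to the right and rows downward; lengths in mm; the calibration is good to about 2 mm. A picture is of the moment at which its call begins: read the wrist's pose just before it. get_calibration takes no time and is no camera call.
A pose or a line that the arm cannot do raises bot.Unreachable and nothing moves.
- bot.close_job(): hands the job in, once; it reports no verdict.
The state is a dict: "t": time; "joint_pos": joint angles; "qvel": joint speeds; "tau": joint torques, N m; "tcp_pos": TCP position; "eef_rot": TCP orientation; "contact_force": force on the tool from outside, world axes, zero at the start; "moment": the same for the moment, N m; "width": finger opening in mm.
Only numpy, scipy, OpenCV 4.12 (cv2) and the standard library are available. Lean on these libraries where they do the work, as an engineer would, in place of code of your own. Each camera call takes 0.05 s, during which the arm holds its last target.

## Working session

There is one attempt and no reset: what is moved stays moved. The work goes in short steps, each a Python script; the robot and the scene stay as the last script left them, time stands still between calls to the robot, and variables do not carry over. Pictures are saved under pics/ and viewed, and the job is handed in when it is done.

```bash
ls; mkdir -p pics; cat > h.py <<'E'
import numpy as np, cv2
from plant import bot
def save(name,fn):
    im=bot.camera(name); cv2.imwrite('pics/'+fn,im[:,:,::-1]); return im
E
python3 - <<'E'
from h import *
np.set_printoptions(precision=4,suppress=True)
s=bot.read_state(); print(s)
for n in ['scene','top','wrist']:
    save(n,n+'0.png'); print(n,bot.get_calibration(n))
E
```

```text
pics
{'t': 0.0, 'joint_pos': array([-1.0239,  0.3594,  0.0111, -0.0004, -1.2241, -0.2881]), 'qvel': array([-0.0001,  0.0005,  0.001 ,  0.001 , -0.0008,  0.0005]), 'tau': array([ -0.0007, -58.2729,  29.3055,   6.9974,   0.0069,  -0.0002]), 'tcp_pos': array([ 172.5928, -652.0578,  225.6216]), 'eef_rot': array([-0.129 ,  0.9916,  0.0008, -0.0002]), 'contact_force': array([ 0.037 , -0.3123,  0.2974]), 'moment': array([ 0.0678, -0.0046, -0.0468]), 'width': 87.88569619628407}
scene {'fx': 522.4087309584454, 'fy': 522.4087309584454, 'cx': 325.57310073209715, 'cy': 224.913622048004, 'distortion': array([-0.0506,  0.    ,  0.    ,  0.    ,  0.    ]), 'view': array([[   -0.7127,     0.7012,     0.019 ,   404.2485],
       [   -0.395 ,    -0.4236,     0.8152,   124.2967],
       [    0.5797,     0.5735,     0.5789, -1402.4279],
       [    0.    ,     0.    ,     0.    ,     1.    ]])}
top {'fx': 533.5804761453408, 'fy': 533.5804761453408, 'cx': 323.2115284456845, 'cy': 236.7883397474804, 'distortion': array([-0.0338,  0.    ,  0.    ,  0.    ,  0.    ]), 'view': array([[    0.0292,    -0.9996,    -0.0016,   -72.4606],
       [    0.9901,     0.0287,     0.1376,  -523.2642],
       [   -0.1375,    -0.0056,     0.9905, -1115.8134],
       [    0.    ,     0.    ,     0.    ,     1.    ]])}
wrist {'fx': 381.41408907750844, 'fy': 381.41408907750844, 'cx': 317.6247783602639, 'cy': 246.87408719817842, 'distortion': array([-0.0714,  0.    ,  0.    ,  0.    ,  0.    ]), 'T_tool_cam': array([[  -0.0006,    0.9502,    0.3115,   84.4248],
       [   1.    ,    0.0009,   -0.0008,    0.7253],
       [  -0.001 ,    0.3115,   -0.9502, -159.0167],
       [   0.    ,    0.    ,    0.    ,    1.    ]])}
```

View pics/scene0.png

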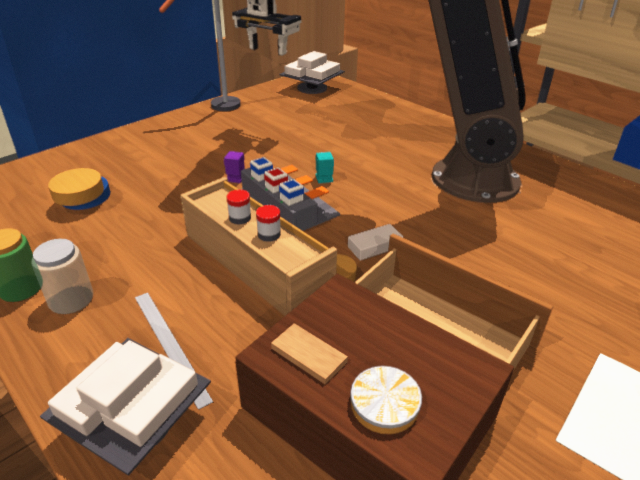

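View pics/top0.png

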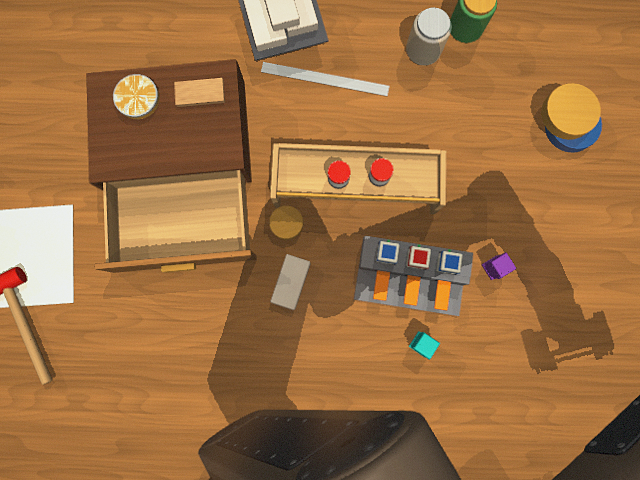

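View pics/wrist0.png

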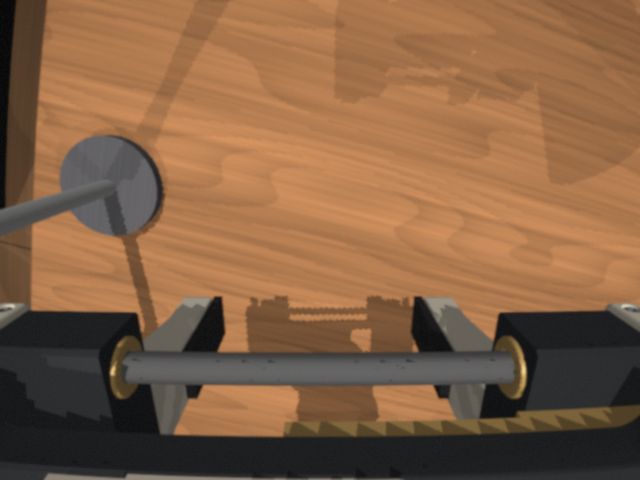

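The top view shows the packs at (388,252) blue, (420,257) red and (452,262) blue, and canisters at (339,173) and (381,170). The drawer is at left and open. The purple block (499,266) and turquoise block (425,346) are decoys. Next I'll enlarge crops for precise pixels.

```bash
python3 - <<'E'
import cv2
t=cv2.imread('pics/top0.png'); s=cv2.imread('pics/scene0.png')
cv2.imwrite('pics/t_ch.png',cv2.resize(t[225:325,345:485],None,fx=5.6,fy=5.6,interpolation=cv2.INTER_CUBIC))
cv2.imwrite('pics/t_dr.png',cv2.resize(t[130:290,80:280],None,fx=3.7,fy=3.7,interpolation=cv2.INTER_CUBIC))
cv2.imwrite('pics/s_ch.png',cv2.resize(s[145:245,215:345],None,fx=6,fy=6,interpolation=cv2.INTER_CUBIC))
cv2.imwrite('pics/t_sh.png',cv2.resize(t[130:220,262:460],None,fx=4,fy=4,interpolation=cv2.INTER_CUBIC))
E
```

```text
(no output)
```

View pics/t_ch.png

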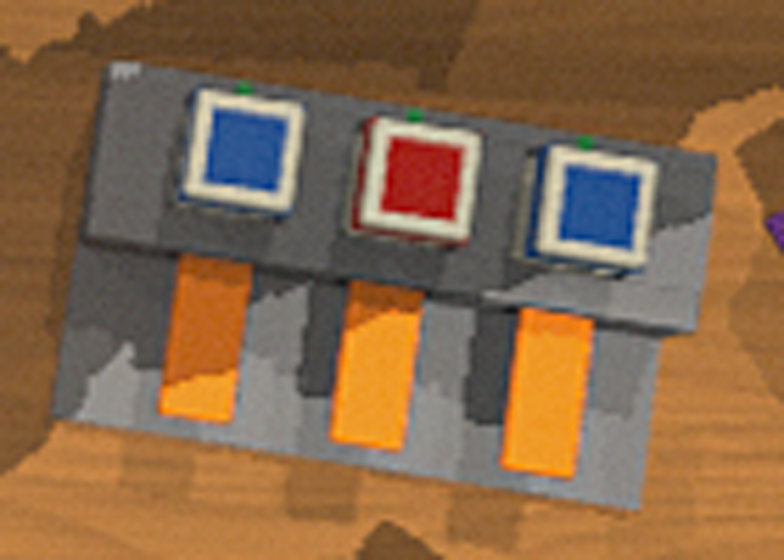

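View pics/s_ch.png

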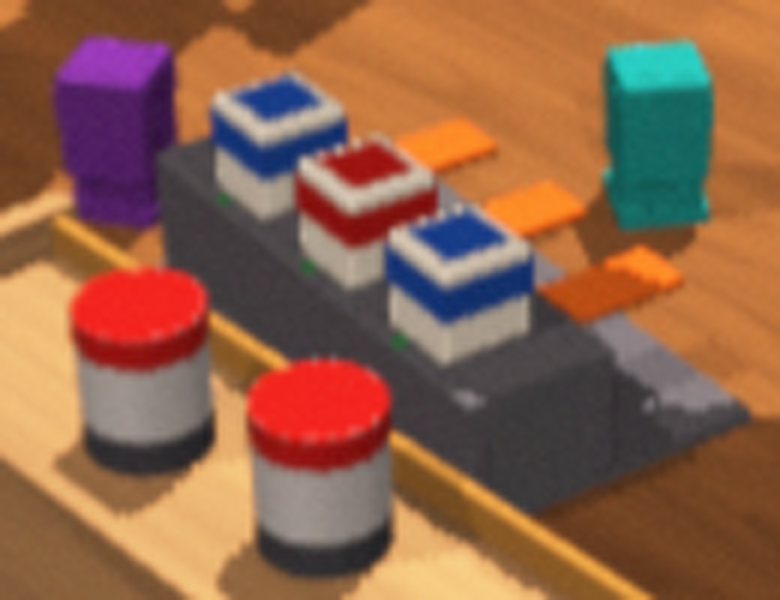

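View pics/t_dr.png

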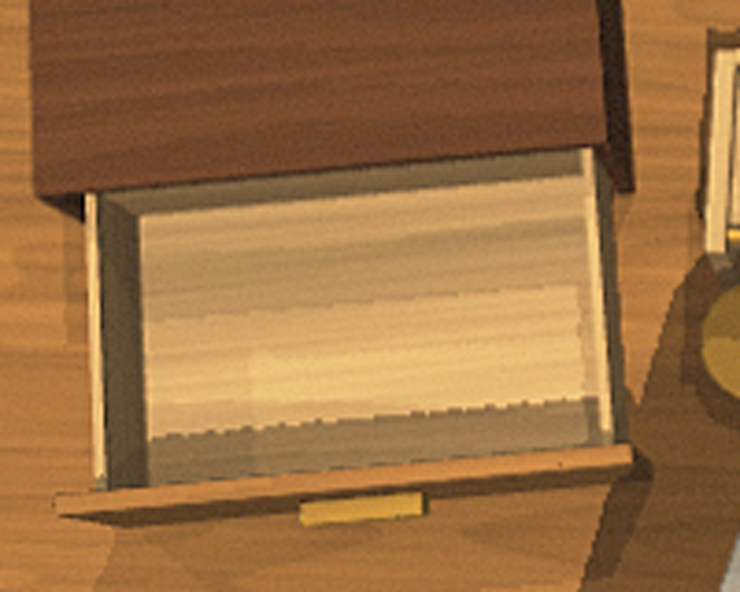

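View pics/t_sh.png

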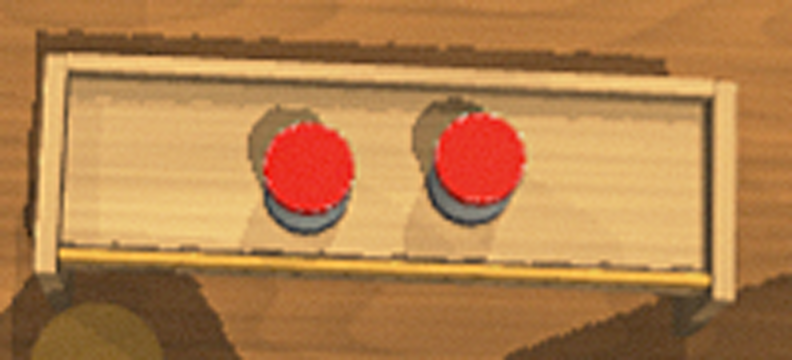

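```bash
cat >> h.py <<'E'
def ray(name,px,cal=None,st=None):
    c=cal or bot.get_calibration(name)
    K=np.array([[c['fx'],0,c['cx']],[0,c['fy'],c['cy']],[0,0,1]])
    u=cv2.undistortPoints(np.array([[px]],float),K,np.array(c['distortion'],float))[0,0]
    d=np.array([u[0],-u[1],-1.0])
    if name=='wrist':
        from scipy.spatial.transform import Rotation as R
        T=np.eye(4);T[:3,:3]=R.from_quat(st['eef_rot']).as_matrix();T[:3,3]=st['tcp_pos']
        T=T@np.array(c['T_tool_cam'])
    else: T=np.linalg.inv(np.array(c['view']))
    v=T[:3,:3]@d
    return T[:3,3],v/np.linalg.norm(v)
def tri(rays):
    A=np.zeros((3,3));b=np.zeros(3)
    for o,d in rays:
        P=np.eye(3)-np.outer(d,d);A+=P;b+=P@o
    p=np.linalg.solve(A,b)
    return p,max(np.linalg.norm((np.eye(3)-np.outer(d,d))@(p-o)) for o,d in rays)
def atz(r,z):
    o,d=r; return o+d*(z-o[2])/d[2]
def proj(name,p):
    c=bot.get_calibration(name); q=np.array(c['view'])@np.append(p,1); q=q[:3]*[1,-1,-1]
    K=np.array([[c['fx'],0,c['cx']],[0,c['fy'],c['cy']],[0,0,1]])
    return cv2.projectPoints(q[None],np.zeros(3),np.zeros(3),K,np.array(c['distortion'],float))[0].ravel()
E
python3 - <<'E'
from h import *
np.set_printoptions(precision=1,suppress=True)
P={'pack_bay2':((388.4,252.1),(291.7,183.8),96),'red':((419.8,257.1),(275.8,172.2),96),'pack_bay0':((451.8,261.8),(261.3,161.8),96),
'canL':((339.2,172),(268.3,211.7),145),'canR':((382,169.5),(238.3,195.5),145)}
for k,(a,b,z) in P.items():
    p,e=tri([ray('top',a),ray('scene',b)]); print(k,p,round(e,1),atz(ray('top',a),z),atz(ray('scene',b),z))
t=lambda x,y:(x/3.7+80,y/3.7+130)
for k,px,z in [('front tl',t(57,500),104-0),('front tr',t(632,450),104),('pull l',t(302,515),69),('pull r',t(424,503),69),
 ('floor bl',t(147,486),14),('floor br',t(612,443),14),('floor tl',t(140,213),14),('floor tr',t(583,178),14),('wall l top',t(90,196),79),('wall r top',t(587,150),79),
 ('unit l',t(36,193),118),('unit r',t(606,147),118)]:
    print(k,atz(ray('top',px),z))
c=lambda x,y:(x/5.6+345,y/5.6+225)
for k,px in [('pd2',c(160,414)),('pd2',c(235,422)),('pd1',c(332,440)),('pd1',c(406,450)),('pd0',c(502,466)),('pd0',c(576,476))]: print(k,atz(ray('top',px),52))
s=lambda x,y:(x/4+262,y/4+130)
for k,px,z in [('rail l',s(62,252),106),('rail r',s(708,278),106),('back l',s(50,57),108),('back r',s(735,85),108)]: print(k,atz(ray('top',px),z))
for k,px,z in [('tin',(286,222),30),('brick',(291,282),30),('purple',(499,265),70),('turq',(425,345),70)]: print(k,atz(ray('top',px),z))
E
```

```text
pack_bay2 [ 488.8 -190.9   98.4] 0.1 [ 489.2 -191.3   96. ] [ 486.2 -193.8   96. ]
red [ 480.8 -255.2   98.1] 0.3 [ 480.8 -255.4   96. ] [ 478.5 -258.4   96. ]
pack_bay0 [ 472.6 -320.1   96.7] 0.5 [ 473.1 -320.7   96. ] [ 471.6 -320.7   96. ]
canL [640.8 -85.5 144.6] 0.3 [640.9 -85.8 145. ] [641.  -84.7 145. ]
canR [ 648.2 -170.5  145.1] 0.4 [ 648.5 -170.7  145. ] [ 647.9 -170.2  145. ]
front tl [444.2 402.9 104. ]
front tr [481.2  88.  104. ]
pull l [442.6 277.7  69. ]
pull r [451.4 209.   69. ]
floor bl [460.7 388.6  14. ]
floor br [494.6 112.8  14. ]
floor tl [626.3 406.6  14. ]
floor tr [655.2 138.4  14. ]
wall l top [621.  410.2  79. ]
wall r top [655.6 125.7  79. ]
unit l [612.8 423.8 118. ]
unit r [647.3 108.6 118. ]
pd2 [ 394.6 -166.6   52. ]
pd2 [ 392.4 -194.8   52. ]
pd1 [ 386.7 -231.2   52. ]
pd1 [ 383.8 -258.9   52. ]
pd0 [ 378.8 -294.9   52. ]
pd0 [ 375.9 -322.6   52. ]
rail l [603.4  38.8 106. ]
rail r [ 599.5 -292.5  106. ]
back l [706.1  49.2 108. ]
back r [ 701.6 -306.4  108. ]
tin [556.2  24.9  30. ]
brick [426.1   9.1  30. ]
purple [ 471.7 -425.7   70. ]
turq [ 303.5 -271.7   70. ]
```

```bash
cat >> h.py <<'E'
np.set_printoptions(precision=2,suppress=True)
def q(psi):
    th=np.pi/2+psi/2
    v=np.array([np.cos(th),np.sin(th),0,0]); return v
CY=-0.124; CX=np.array([np.cos(CY),np.sin(CY),0]); CYv=np.array([-np.sin(CY),np.cos(CY),0])
BAY={0:np.array([472.8,-320.4,0]),1:np.array([480.8,-255.3,0]),2:np.array([488.8,-191.0,0])}
DY=0.117; DX=np.array([np.cos(DY),np.sin(DY),0]); DYv=np.array([-np.sin(DY),np.cos(DY),0])
def st(msg=''):
    s=bot.read_state(); print(msg,'t%.1f'%s['t'],s['tcp_pos'],'j',s['joint_pos'],'F',s['contact_force'],'w%.1f'%s['width']); return s
E
python3 - <<'E'
from h import *
p=BAY[0]-80*CX
for n,pos,psi in [('pad0',p+[0,0,40],CY),('pad2',BAY[2]-80*CX+[0,0,40],CY),('g0a',BAY[0]+[0,0,80],CY-np.pi/2),('g0b',BAY[0]+[0,0,80],CY+np.pi/2),('g2a',BAY[2]+[0,0,80],CY-np.pi/2),('g2b',BAY[2]+[0,0,80],CY+np.pi/2),
 ('dr',np.array([556,256,50])-45*DX+70*DYv,DY),('dr',np.array([556,256,50])+25*DX-70*DYv,DY),('drpi',np.array([556,256,50])-45*DX+70*DYv,DY-np.pi),('can',np.array([641,-85,110]),0)]:
    print(n,pos,bot.solve_ik(pos,q(psi)))
bot.move_ptp(p+[0,0,200],q(CY))
bot.move_gripper(0,20)
s=st(); im=save('wrist','w1.png')
E
```

```text
pad0 [ 393.41 -310.51   40.  ] [-0.28  0.28 -0.6   0.   -0.69 -1.42]
pad2 [ 409.41 -181.11   40.  ] [ 0.03  0.21 -0.71  0.   -0.65 -1.72]
g0a [ 472.8 -320.4   80. ] [-0.25  0.33 -0.41  0.   -0.84 -3.01]
g0b [ 472.8 -320.4   80. ] [-0.25  0.33 -0.41  0.   -0.84  0.13]
g2a [ 488.8 -191.    80. ] [ 0.    0.26 -0.51  0.   -0.8   3.02]
g2b [ 488.8 -191.    80. ] [ 0.    0.26 -0.51  0.   -0.8  -0.13]
dr [503.14 320.27  50.  ] [ 0.89  0.4  -0.38  0.   -0.79 -2.35]
dr [589.  189.4  50. ] [ 0.63  0.43 -0.33  0.   -0.82 -2.08]
drpi [503.14 320.27  50.  ] [ 0.89  0.4  -0.38  0.   -0.79  0.79]
can [641 -85 110] [ 0.17  0.4  -0.2   0.   -0.97 -1.74]
 t3.1 [ 393.42 -310.5   200.01] j [-0.28  0.09 -0.4  -0.   -1.08 -1.42] F [ 0.37  0.54 -0.56] w0.4
```

View pics/w1.png

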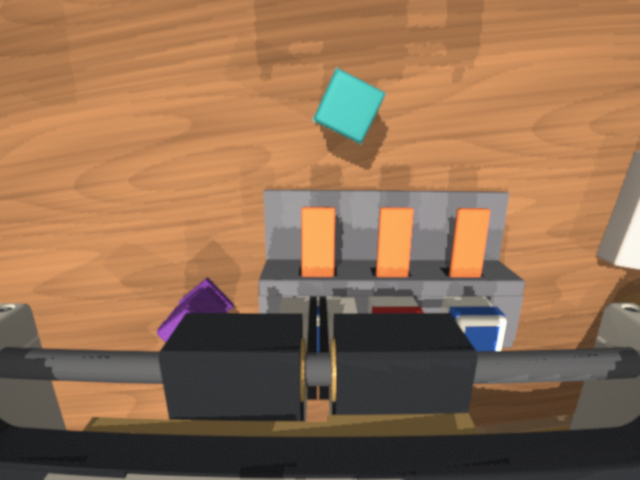

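The wrist view shows three paddles with their free ends at about (319,208), (396,208) and (474,209). Paddle 0 is in line with the fingers. I'll check this numerically, then press.

```bash
python3 - <<'E'
from h import *
s=bot.read_state()
for px,tp in [((319,208.5),(541/5.6+345-2,471/5.6+225)),((474,209),(197.5/5.6+345,418/5.6+225))]:
    r=ray('wrist',px,st=s); print(atz(r,52),tri([r,ray('top',tp)]))
p=BAY[0]-80*CX
bot.line_to(p+[0,0,62],150)
for z in (52,46,40,36):
    bot.line_to(p+[0,0,z],30); st('z%d'%z)
save('scene','s1.png')
bot.line_to(p+[0,0,62],80); bot.line_to(p+[0,0,150],200)
bot.pause(.2)
save('scene','s2.png'); save('top','t2.png'); st()
import cv2
a=cv2.imread('pics/s2.png')[145:245,215:345];cv2.imwrite('pics/s2c.png',cv2.resize(a,None,fx=5,fy=5))
E
```

```text
[ 376.48 -306.09   52.  ] (array([ 377.3 , -306.15,   48.14]), np.float64(0.032009825706172695))
[ 392.55 -178.25   52.  ] (array([ 392.54, -179.93,   55.26]), np.float64(0.9544936024013544))
z52 t4.7 [ 393.44 -310.54   52.1 ] j [-0.28  0.27 -0.59  0.   -0.72 -1.42] F [-1.09  1.6   3.53] w0.6
z46 t5.0 [ 391.76 -310.36   45.91] j [-0.28  0.27 -0.59  0.   -0.71 -1.42] F [-5.73  0.46  7.56] w0.5
z40 t5.4 [ 388.92 -309.87   39.36] j [-0.28  0.28 -0.6   0.   -0.69 -1.42] F [-10.87  -0.11  11.35] w0.4
z36 t5.7 [ 387.03 -309.55   34.95] j [-0.28  0.29 -0.61  0.   -0.68 -1.42] F [-15.76   0.77  13.39] w0.1
 t7.1 [ 393.04 -310.35  149.17] j [-0.28  0.14 -0.47 -0.   -0.96 -1.42] F [0.23 0.48 0.53] w0.3
```

View pics/s2c.png

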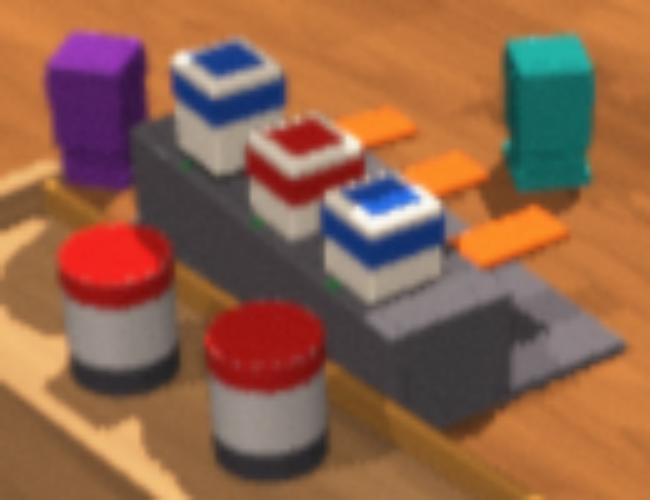

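The bay 0 pack now stands higher than it did before the press, so it is released. Next is paddle 2.

```bash
python3 - <<'E'
from h import *
p=BAY[2]-80*CX
bot.line_to(p+[0,0,150],250); bot.line_to(p+[0,0,62],150)
for z in (46,37):
    bot.line_to(p+[0,0,z],40); st('z%d'%z)
bot.line_to(p+[0,0,62],80); bot.line_to(p+[0,0,170],200)
save('scene','s3.png');im=save('top','t3.png'); st()
a=cv2.imread('pics/s3.png')[145:245,215:345];cv2.imwrite('pics/s3c.png',cv2.resize(a,None,fx=5,fy=5))
a=cv2.imread('pics/t3.png')[215:335,345:505];cv2.imwrite('pics/t3c.png',cv2.resize(a,None,fx=5,fy=5))
E
```

```text
z46 t9.0 [ 407.66 -181.04   45.55] j [ 0.03  0.2  -0.71 -0.   -0.67 -1.72] F [-4.85  1.99  7.24] w0.5
z37 t9.4 [ 404.11 -180.93   35.68] j [ 0.03  0.21 -0.72 -0.   -0.65 -1.72] F [-11.76   3.16  11.01] w0.5
 t10.7 [ 408.49 -180.98  168.57] j [ 0.03  0.03 -0.55 -0.   -0.99 -1.72] F [-0.9  -0.42  0.46] w-0.0
```

View pics/s3c.png

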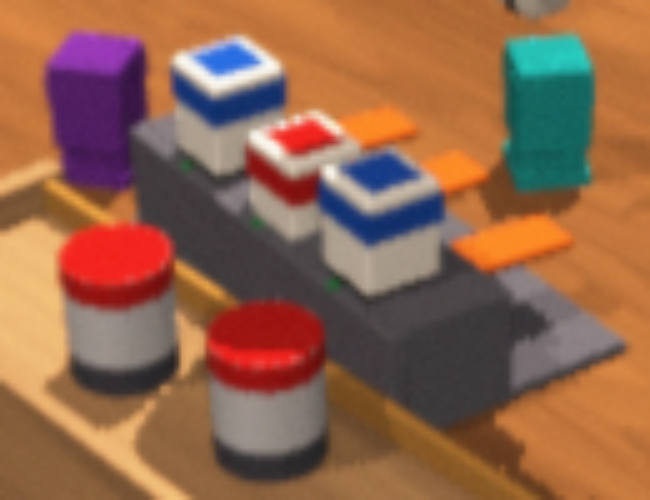

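View pics/t3c.png

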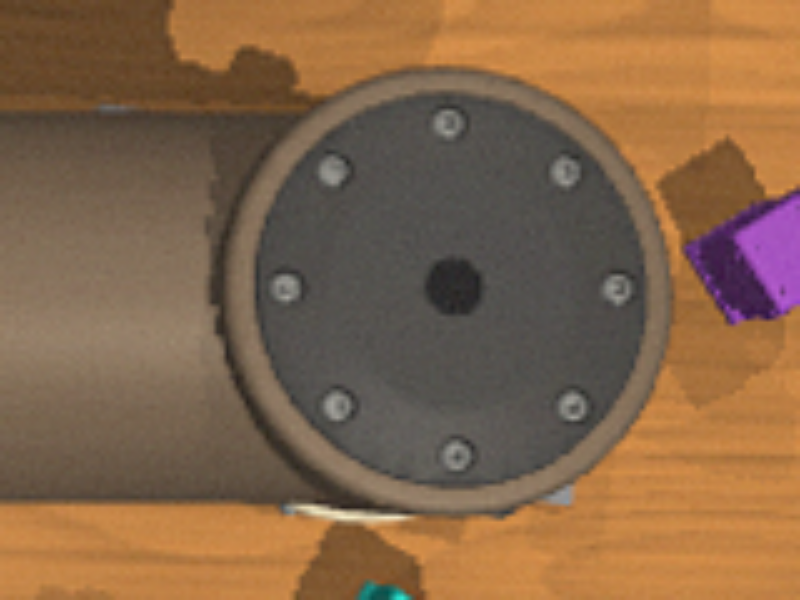

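Both blue packs are now up and the red one is still down. Next I grasp the bay 2 pack front to back.

```bash
python3 - <<'E'
from h import *
b=BAY[2]
bot.move_gripper(66,35)
bot.line_to(b+[0,0,190],150,ori=q(CY+np.pi/2)); s=st('hover'); save('wrist','w4.png')
bot.line_to(b+[0,0,74],120)
st('down'); bot.move_gripper(30,35); st('grip')
bot.line_to(b+[0,0,180],100); st('up'); save('scene','s4.png')
E
```

```text
hover t13.6 [ 488.64 -190.98  189.94] j [ 0.    0.14 -0.37 -0.   -1.06 -0.13] F [ 0.23 -0.22 -0.61] w66.1
down t14.7 [ 489.31 -191.07   74.63] j [ 0.    0.27 -0.51  0.   -0.79 -0.13] F [0.39 0.73 0.67] w65.9
grip t15.3 [ 489.55 -191.06   74.46] j [ 0.    0.27 -0.51  0.   -0.79 -0.13] F [ 0.66 -0.24  2.22] w39.8
up t16.5 [ 488.26 -190.92  179.23] j [ 0.    0.15 -0.39 -0.   -1.04 -0.13] F [ 0.01  0.38 -2.09] w40.1
```

View pics/w4.png

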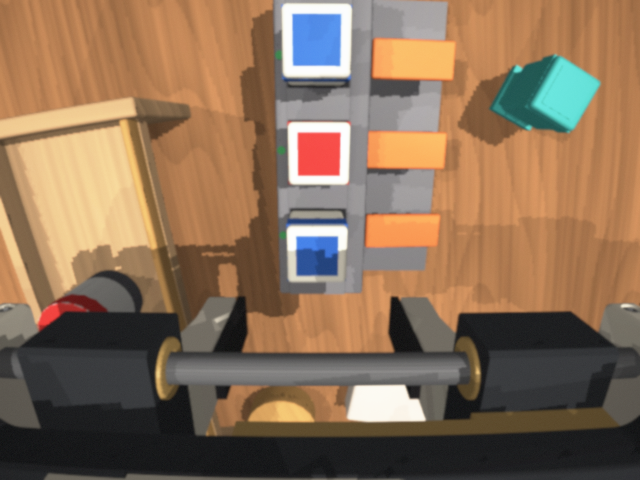

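View pics/s4.png

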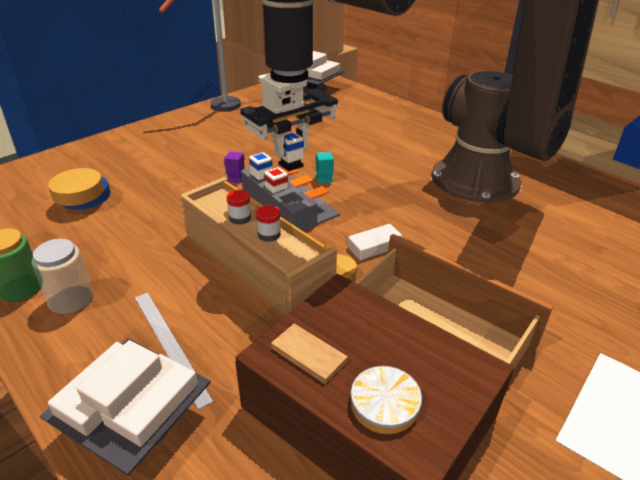

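```bash
python3 - <<'E'
from h import *
C=np.array([556.2,256.5,0])
bot.line_to([520,0,190],200,ori=q(2.3))
bot.line_to(C-20*DX+[0,0,200],200,ori=q(DY+np.pi)); s=st('hover'); save('wrist','w5.png'); save('top','t5.png'); save('scene','s5.png')
E
```

```text
hover t19.1 [536.17 253.44 199.97] j [ 0.77  0.24 -0.21 -0.   -1.11  0.92] F [-0.33 -0.84 -2.2 ] w39.6
```

View pics/w5.png

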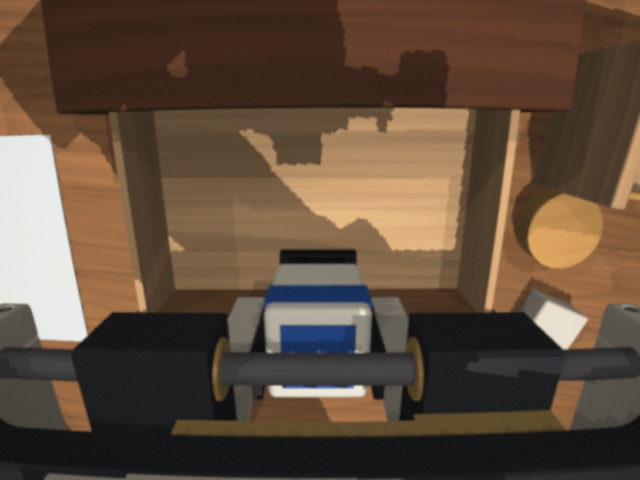

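View pics/s5.png

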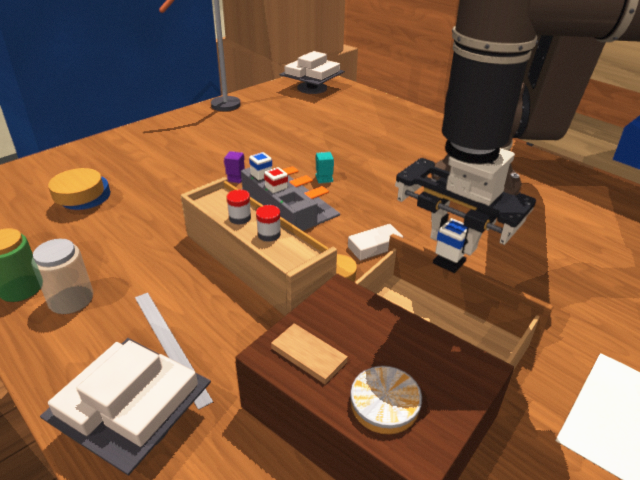

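```bash
python3 - <<'E'
from h import *
s=bot.read_state()
C=np.array([556.2,256.5,0])
def loc(p): d=p-C; return np.array([d@DX,d@DYv,p[2]])
for n,px,z in [('unit l',(58,111),118),('unit r',(571,109),118),('floor fl',(173,290),14),('floor fr',(458,290),14),('floor rl',(160,111),14),('floor rr',(475,109),14),('wall r top in',(513,110),79),('wall l top in',(118,112),79),('front-wall r',(489,308),79)]:
    print(n,loc(atz(ray('wrist',px,st=s),z)))
# unit corner via top+wrist
t=lambda x,y:(x/3.7+80,y/3.7+130)
for a,b in [((58,111),t(36,193)),((571,109),t(606,147))]:
    p,e=tri([ray('wrist',a,st=s),ray('top',b)]); print(p,e,loc(p))
for px,z in [(t(302,525),69),(t(424,514),69),(t(57,498),104),(t(632,447),104),(t(57,498),90),(t(632,447),90)]: print(loc(atz(ray('top',px),z)))
E
```

```text
unit l [ 75.53 161.73 118.  ]
unit r [  75.95 -156.75  118.  ]
floor fl [-92.89 145.42  14.  ]
floor fr [ -93.25 -139.7    14.  ]
floor rl [ 76.99 137.53  14.  ]
floor rr [  78.12 -136.41   14.  ]
wall r top in [  75.65 -138.53   79.  ]
wall l top in [ 74.91 142.48  79.  ]
front-wall r [ -80.01 -141.72   79.  ]
[612.17 422.22 122.62] 0.6156483164926229 [ 74.94 158.05 122.62]
[649.03 108.75 115.96] 1.1569626388989123 [  74.95 -157.58  115.96]
[-116.02   34.59   69.  ]
[-115.81  -34.59   69.  ]
[-92.99 158.45 104.  ]
[ -92.53 -158.66  104.  ]
[-91.26 164.38  90.  ]
[ -90.8  -156.87   90.  ]
```

The unit edge, floor corners and pull agree on the drawer centre to within about 2 mm, with the drawer about 166 mm open. I'll place pack A at local (+22, +70).

```bash
cat >> h.py <<'E'
C=np.array([556.2,256.5,0])
def place(lx,ly,ztcp,psi=DY+np.pi,open_=60):
    t=C+lx*DX+ly*DYv
    bot.line_to(t+[0,0,190],200,ori=q(psi))
    bot.line_to(t+[0,0,ztcp+20],150); bot.line_to(t+[0,0,ztcp],40); st('low')
    bot.move_gripper(open_); st('rel')
    bot.line_to(t+[0,0,ztcp+30],60); bot.line_to(t+[0,0,200],200)
E
python3 - <<'E'
from h import *
place(22,70,49.5)
bot.line_to([520,0,190],250,ori=q(2.3)); save('top','t6.png');save('scene','s6.png')
b=BAY[0]
bot.line_to(b+[0,0,190],200,ori=q(CY+np.pi/2)); st('hover'); save('wrist','w6.png')
E
```

```text
low t21.4 [569.87 328.51  49.21] j [ 0.82  0.48 -0.23  0.   -0.86  0.87] F [ 0.53 -0.11 -1.24] w39.5
rel t22.0 [569.91 328.61  49.56] j [ 0.82  0.48 -0.23  0.   -0.86  0.87] F [ 0.42 -0.81  0.1 ] w59.8
hover t26.7 [ 472.97 -319.77  190.09] j [-0.25  0.22 -0.27 -0.   -1.08  0.13] F [0.3  0.46 0.21] w59.8
```

View pics/t6.png

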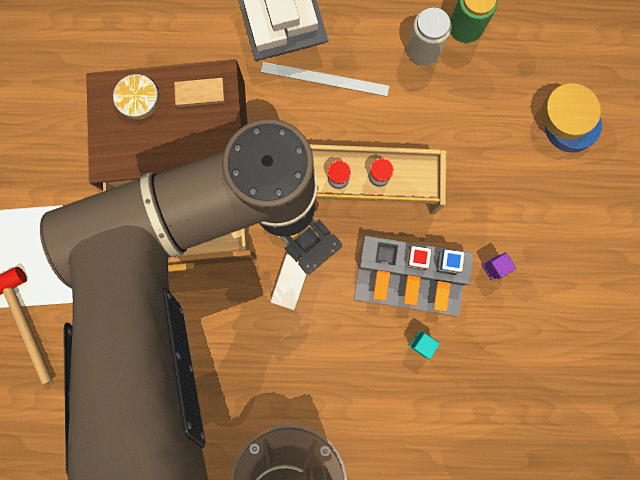

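View pics/w6.png

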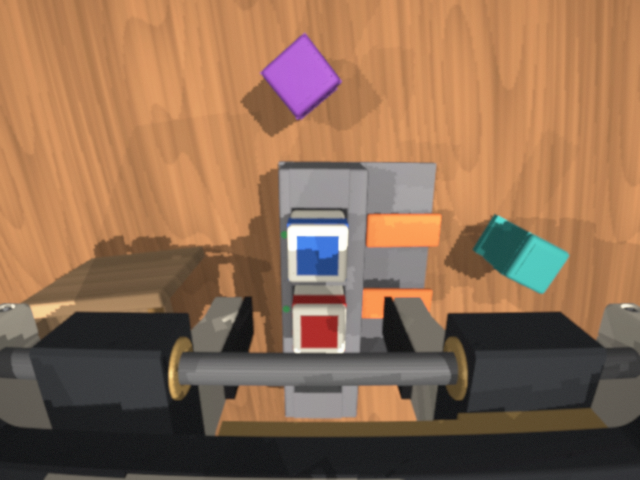

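The left pocket in the top view is now empty. In the wrist view the blue pack (318,258) sits where the first one did, and the red one (318,325) is its neighbour. Next I grasp the second blue pack.

```bash
python3 - <<'E'
from h import *
b=BAY[0]
bot.line_to(b+[0,0,74],120)
bot.move_gripper(30,35); st('grip')
bot.line_to(b+[0,0,190],100); st('up'); save('scene','s7.png')
bot.line_to([520,0,195],200,ori=q(2.3)); st('mid')
t=C+22*DX-70*DYv
bot.line_to(t+[0,0,190],200,ori=q(DY+np.pi)); st('over'); save('scene','s8.png');save('wrist','w8.png')
a=cv2.imread('pics/s7.png')[50:250,150:350]; b=cv2.imread('pics/s8.png')[130:380,330:580]
cv2.imwrite('pics/s78.png',np.hstack([cv2.resize(a,(390,390)),cv2.resize(b,(390,390))]))
E
```

```text
grip t28.4 [ 473.29 -320.53   74.48] j [-0.25  0.33 -0.41  0.   -0.82  0.13] F [0.96 0.07 3.38] w39.8
up t29.7 [ 472.38 -320.22  189.22] j [-0.25  0.22 -0.28 -0.   -1.08  0.13] F [-0.4  -0.21 -1.81] w39.4
mid t31.5 [519.8   -0.65 194.94] j [ 0.38  0.13 -0.37  0.   -1.07  0.35] F [ 0.02  0.27 -2.96] w39.7
over t32.7 [585.96 188.86 189.92] j [ 0.63  0.29 -0.18 -0.   -1.11  1.06] F [-0.34  0.2  -1.9 ] w39.8
```

View pics/s78.png

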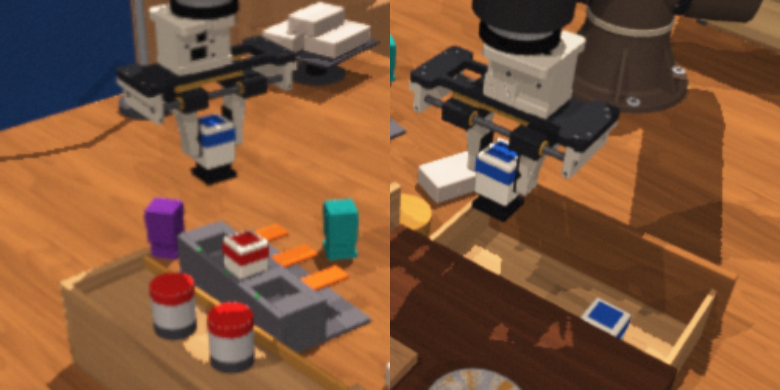

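View pics/w8.png

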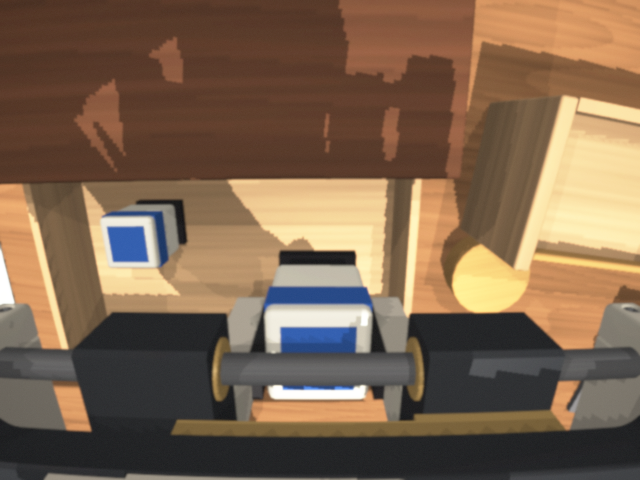

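The first pack stands upright in the drawer at (130,240), and the second is held squarely. I'll place it, then look at the canisters.

```bash
python3 - <<'E'
from h import *
place(22,-70,49.5)
bot.line_to([470,60,260],250,ori=q(np.pi))
save('top','t9.png');save('scene','s9.png'); st()
E
```

```text
low t34.6 [586.18 189.51  49.32] j [ 0.63  0.43 -0.33  0.   -0.81  1.06] F [-0.23 -0.06 -1.51] w39.7
rel t35.2 [586.25 189.59  49.58] j [ 0.63  0.43 -0.33  0.   -0.81  1.06] F [-0.92 -0.25 -1.15] w60.0
 t37.6 [470.48  60.69 258.97] j [ 0.54  0.   -0.36 -0.   -1.21  1.03] F [ 0.2   0.51 -0.02] w59.9
```

View pics/t9.png

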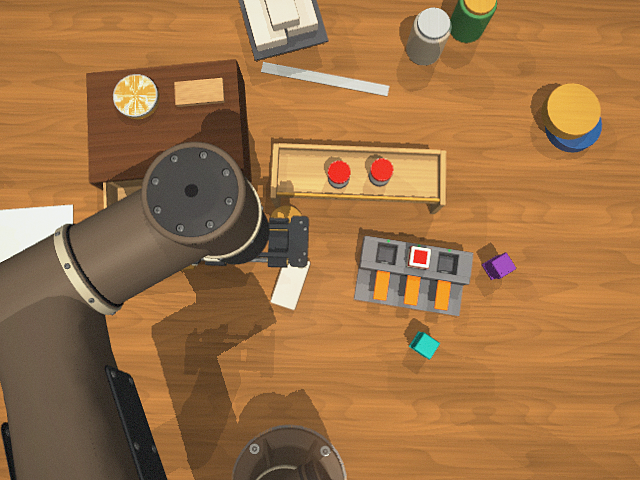

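View pics/s9.png

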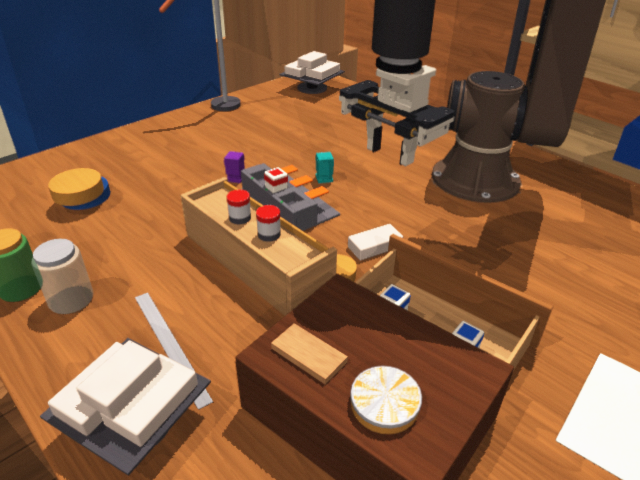

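Both packs stand in the drawer, and both bays are empty with the red pack still seated. The canisters are still at (339,173) and (381,170). Going for the left one, with a look just before descending.

```bash
cat >> h.py <<'E'
def redcap(name,lo,hi):
    im=bot.camera(name); hsv=cv2.cvtColor(im,cv2.COLOR_RGB2HSV)
    m=((hsv[...,0]<6)|(hsv[...,0]>174))&(hsv[...,1]>200)&(hsv[...,2]>120)
    n,l,s,c=cv2.connectedComponentsWithStats(m.astype(np.uint8))
    return im,[(c[i],s[i]) for i in range(1,n) if lo<s[i,4]<hi]
E
python3 - <<'E'
from h import *
p=np.array([641,-85.5,0])
bot.line_to([600,-60,215],250,ori=q(np.pi)); bot.line_to(p+[0,0,205],150)
s=st('hover'); im,r=redcap('wrist',300,1e5); cv2.imwrite('pics/w10.png',im[:,:,::-1])
for c,b in r: print(c,b,atz(ray('wrist',c,st=s),145))
im,r=redcap('scene',60,1e5); cv2.imwrite('pics/s10.png',im[:,:,::-1])
for c,b in r: print(c,b)
E
```

```text
hover t39.0 [640.8  -84.95 205.26] j [ 0.17  0.33 -0.09 -0.   -1.16  1.4 ] F [-0.61  0.59 -0.25] w59.5
[237.04 197.21] [227 190  21  16 263]
[267.36 213.27] [257 205  23  18 296]
```

View pics/w10.png

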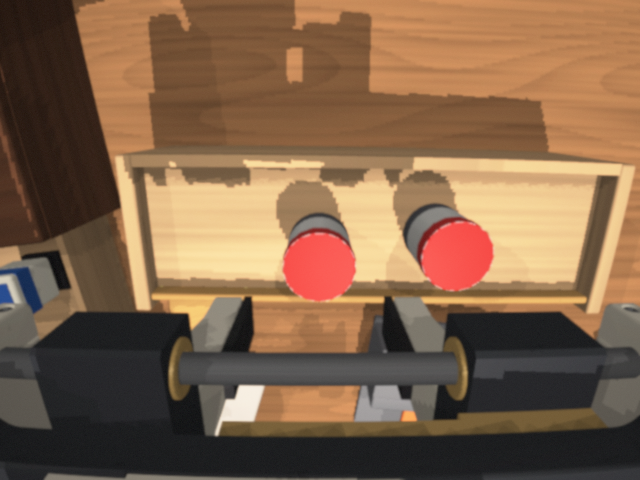

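The left cap is at (319,266) and the right cap at (455,254).

```bash
python3 - <<'E'
from h import *
s=bot.read_state()
for px,tp in [((319,266),(339.2,172)),((455.5,254.5),(382,169.5))]:
    r=ray('wrist',px,st=s); print(atz(r,145),tri([r,ray('top',tp)]))
p=np.array([641.5,-85.3,0])
bot.line_to(p+[0,0,111],100); st('down')
bot.move_gripper(35,35); st('grip')
bot.line_to(p+[0,0,200],100); st('up')
bot.line_to([560,60,200],200); st('mid'); save('scene','s11.png')
t=C-42*DX+70*DYv
bot.line_to(t+[0,0,190],200,ori=q(DY+np.pi)); st('over'); save('wrist','w11.png')
E
```

```text
[641.55 -84.56 145.  ] (array([641.16, -85.17, 144.05]), np.float64(0.6120988291097303))
[ 649.06 -168.61  145.  ] (array([ 648.66, -170.18,  143.05]), np.float64(0.8441747170251582))
down t40.1 [642.05 -85.27 111.75] j [ 0.17  0.4  -0.2   0.   -0.97  1.4 ] F [-0.06  0.14 -0.88] w60.1
grip t40.6 [641.76 -85.33 111.57] j [ 0.17  0.4  -0.2   0.   -0.97  1.4 ] F [-1.03  0.25  3.45] w44.5
up t41.6 [640.97 -85.29 199.12] j [ 0.17  0.33 -0.09 -0.   -1.15  1.4 ] F [ 0.03  0.41 -2.57] w44.5
mid t42.6 [560.26  59.64 199.96] j [ 0.45  0.2  -0.28  0.   -1.1   1.12] F [ 0.24  0.1  -1.15] w44.2
over t44.1 [506.5  320.23 190.05] j [ 0.89  0.26 -0.21  0.   -1.1   0.8 ] F [-0.75 -0.23 -1.92] w44.3
```

View pics/w11.png

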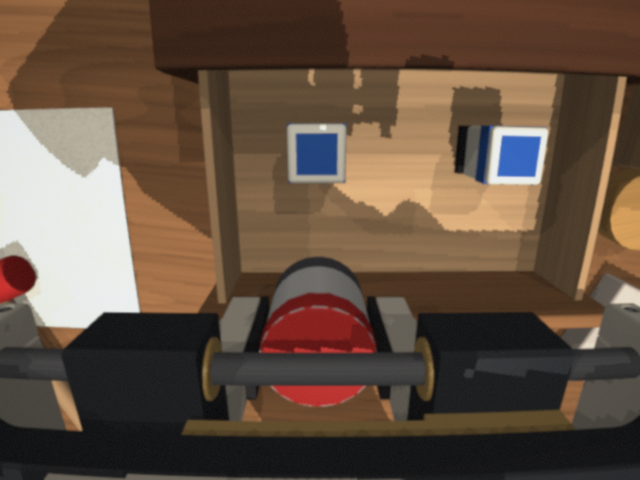

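View pics/s11.png

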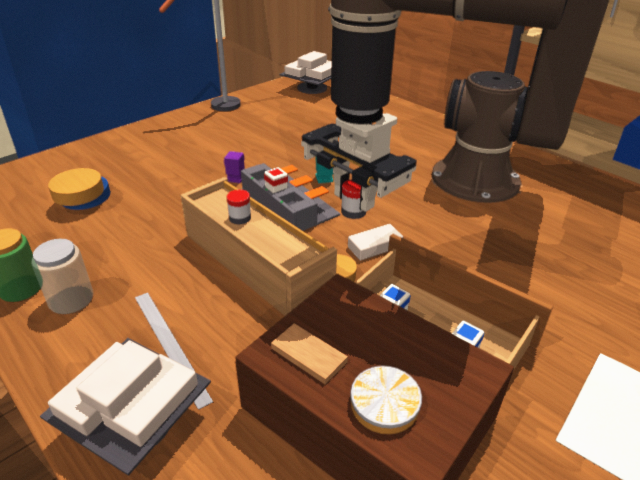

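The canister is held and both packs stand upright. I'll place it, then check the last canister.

```bash
python3 - <<'E'
from h import *
place(-42,70,36.5,open_=62)
bot.line_to([540,60,215],250,ori=q(np.pi))
bot.line_to([620,-140,215],250); p=np.array([648.3,-170.3,0]); bot.line_to(p+[0,0,205],150)
s=st('hover'); save('wrist','w12.png'); save('scene','s12.png'); save('top','t12.png')
E
```

```text
low t46.1 [506.32 321.1   36.34] j [ 0.89  0.42 -0.38  0.   -0.77  0.8 ] F [ 0.54 -0.19 -1.88] w44.4
rel t46.7 [506.37 321.15  36.6 ] j [ 0.89  0.42 -0.38  0.   -0.77  0.8 ] F [ 0.72 -0.08  0.2 ] w61.9
hover t50.8 [ 648.2  -169.69  204.59] j [ 0.03  0.36 -0.03 -0.   -1.18  1.54] F [-0.05  0.75  0.33] w62.2
```

View pics/w12.png

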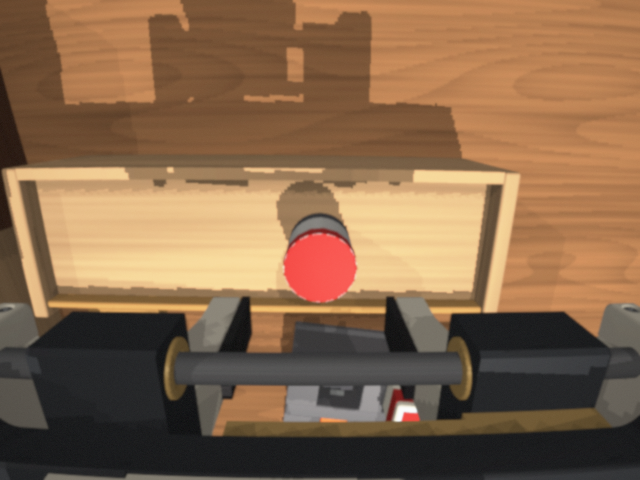

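View pics/s12.png

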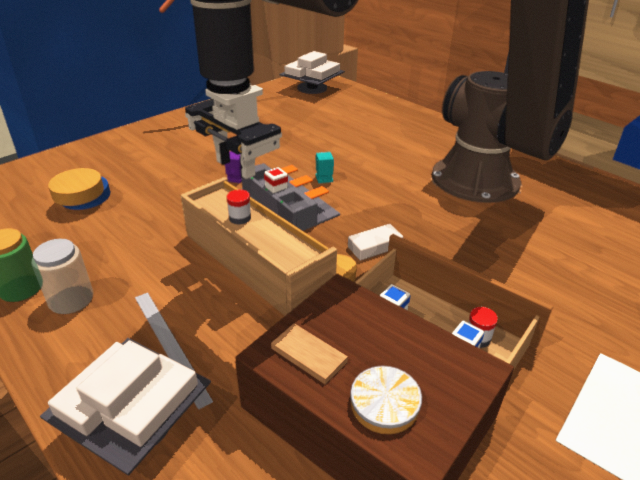

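View pics/t12.png

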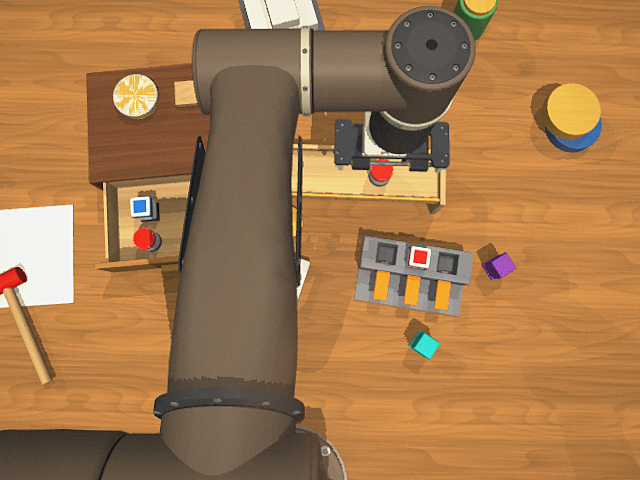

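The cap is at (319,266), the same relation to the gripper as in the first canister grasp, so it hasn't moved. Grasping it.

```bash
python3 - <<'E'
from h import *
p=np.array([648.7,-170.2,0])
bot.line_to(p+[0,0,111],100); st('down')
bot.move_gripper(35,35); st('grip')
bot.line_to(p+[0,0,200],100); st('up')
bot.line_to([560,60,200],200); st('mid'); save('scene','s13.png')
t=C-42*DX-70*DYv
bot.line_to(t+[0,0,190],200,ori=q(DY+np.pi)); st('over'); save('wrist','w13.png')
E
```

```text
down t52.0 [ 649.23 -170.29  111.78] j [ 0.03  0.44 -0.14  0.   -0.99  1.54] F [ 0.16 -0.54 -0.37] w62.2
grip t52.5 [ 648.94 -170.27  111.52] j [ 0.03  0.44 -0.14  0.   -0.99  1.54] F [-0.29 -0.14  2.06] w44.3
up t53.5 [ 648.22 -170.07  199.09] j [ 0.03  0.37 -0.04 -0.   -1.17  1.54] F [ 0.38  0.97 -0.81] w44.6
mid t54.9 [560.14  59.46 199.91] j [ 0.45  0.2  -0.28  0.   -1.1   1.12] F [ 0.22 -0.74 -0.54] w44.6
over t55.8 [522.8  181.5  189.99] j [ 0.69  0.19 -0.31  0.   -1.07  1.  ] F [ 0.42 -0.64 -0.8 ] w44.6
```

View pics/w13.png

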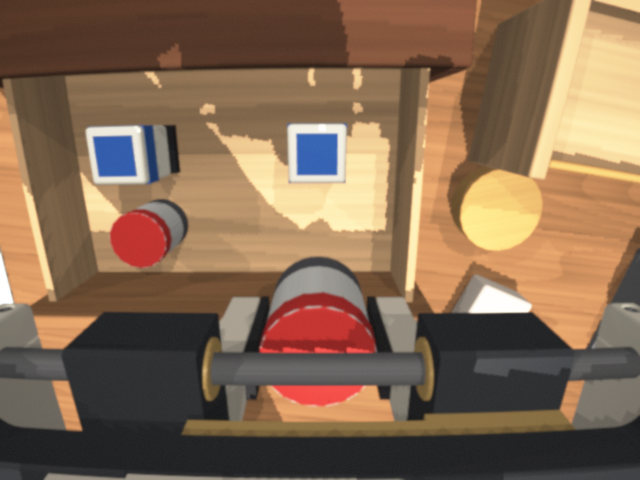

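```bash
cat >> h.py <<'E'
from scipy.spatial.transform import Rotation as R
QP=(R.from_rotvec(-np.radians(15)*DYv)*R.from_quat(q(DY))).as_quat()
E
python3 - <<'E'
from h import *
place(-42,-70,36.5,open_=62)
for lx,z in [(-155,180),(-155,56),(45,56)]: print(bot.solve_ik(C+lx*DX+[0,0,z],QP))
save('wrist','w14.png')
bot.line_to([430,190,260],200,ori=q(DY+np.pi))
bot.line_to([430,190,260],200) if False else None
bot.line_to([400,-150,260],250)
save('top','t14.png'); save('scene','s14.png'); st()
E
```

```text
low t57.7 [522.64 182.03  36.32] j [ 0.69  0.36 -0.49  0.   -0.72  1.  ] F [-0.85 -0.13  0.01] w44.6
rel t58.3 [522.67 182.09  36.56] j [ 0.69  0.36 -0.49 -0.   -0.72  1.  ] F [-0.36  0.07  0.16] w61.9
[ 1.14 -0.1  -0.8   0.33 -0.76 -2.82]
None
[ 0.78  0.36 -0.61  0.4  -0.42 -2.59]
 t62.1 [ 400.12 -149.41  260.03] j [ 0.11 -0.09 -0.44 -0.   -1.22  1.58] F [-0.1   0.07  0.31] w61.9
```

View pics/t14.png

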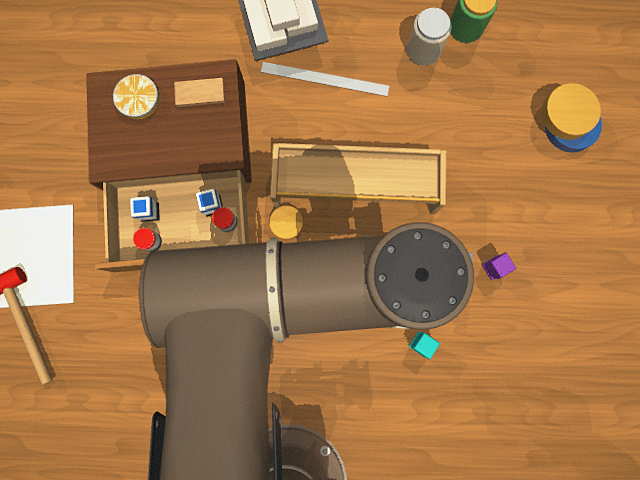

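View pics/s14.png

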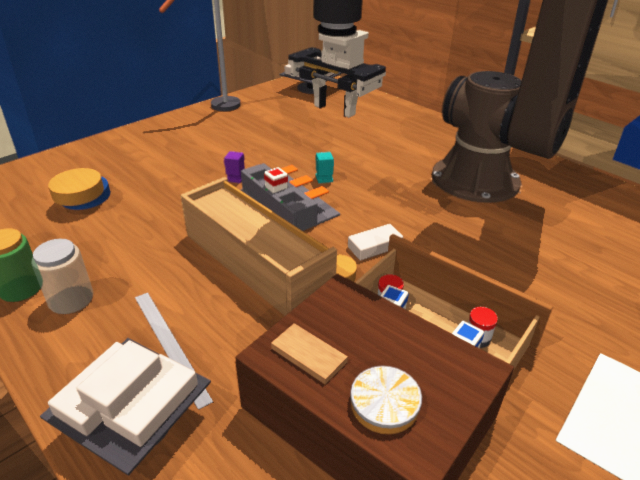

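All four are in the drawer. The right canister at (222,218) has shifted against its pack, so I'll check it in a crop and search for reachable push poses.

```bash
python3 - <<'E'
from h import *
a=cv2.imread('pics/t14.png')[165:285,90:260];b=cv2.imread('pics/s14.png')[230:380,340:560]
cv2.imwrite('pics/c14.png',np.vstack([cv2.resize(a,(420,296),interpolation=2),cv2.resize(b,(420,286),interpolation=2)]))
for deg in (0,5,8,10,12,15):
  for base in (DY,DY+np.pi):
    Q=(R.from_rotvec(-np.radians(deg)*DYv)*R.from_quat(q(base))).as_quat()
    print(deg,round(base,1),[(lx,ly) for lx in (-145,-130,-40,50) for ly in (0,15,25) if bot.solve_ik(C+lx*DX+ly*DYv+[0,0,56],Q) is not None])
E
```

```text
0 0.1 [(-145, 0), (-145, 15), (-145, 25), (-130, 0), (-130, 15), (-130, 25), (-40, 0), (-40, 15), (-40, 25), (50, 0), (50, 15), (50, 25)]
0 3.3 [(-145, 0), (-145, 15), (-145, 25), (-130, 0), (-130, 15), (-130, 25), (-40, 0), (-40, 15), (-40, 25), (50, 0), (50, 15), (50, 25)]
5 0.1 [(-145, 0), (-145, 15), (-145, 25), (-130, 0), (-130, 15), (-130, 25), (-40, 0), (-40, 15), (-40, 25), (50, 0), (50, 15), (50, 25)]
5 3.3 [(-145, 0), (-145, 15), (-145, 25), (-130, 0), (-130, 15), (-130, 25), (-40, 0), (-40, 15), (-40, 25), (50, 0), (50, 15), (50, 25)]
8 0.1 [(-145, 0), (-145, 15), (-145, 25), (-130, 0), (-130, 15), (-130, 25), (-40, 0), (-40, 15), (-40, 25), (50, 0), (50, 15), (50, 25)]
8 3.3 [(-145, 0), (-145, 15), (-145, 25), (-130, 0), (-130, 15), (-130, 25), (-40, 0), (-40, 15), (-40, 25), (50, 0), (50, 15), (50, 25)]
10 0.1 [(-145, 0), (-145, 15), (-145, 25), (-130, 0), (-130, 15), (-130, 25), (-40, 0), (-40, 15), (-40, 25), (50, 0), (50, 15), (50, 25)]
10 3.3 [(-145, 0), (-145, 15), (-145, 25), (-130, 0), (-130, 15), (-130, 25), (-40, 0), (-40, 15), (-40, 25), (50, 0), (50, 15), (50, 25)]
12 0.1 [(-145, 0), (-145, 15), (-145, 25), (-130, 0), (-130, 15), (-130, 25), (-40, 0), (-40, 15), (-40, 25), (50, 0), (50, 15), (50, 25)]
12 3.3 [(-145, 0), (-145, 15), (-145, 25), (-130, 0), (-130, 15), (-130, 25), (-40, 0), (-40, 15), (-40, 25), (50, 0), (50, 15), (50, 25)]
15 0.1 [(-40, 0), (-40, 15), (-40, 25), (50, 0), (50, 15), (50, 25)]
15 3.3 [(-130, 15), (-130, 25), (-40, 0), (-40, 15), (-40, 25), (50, 0), (50, 15), (50, 25)]
```

View pics/c14.png

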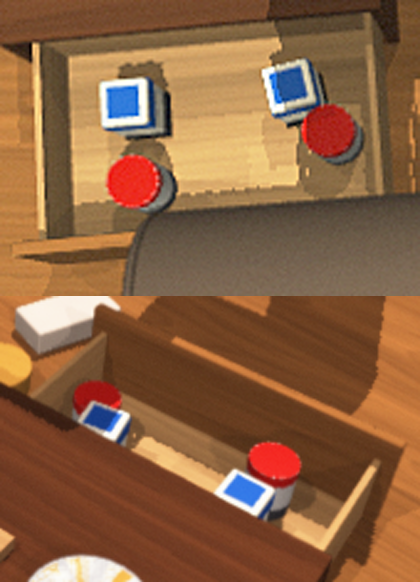

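All four objects stand upright and sit well below the unit's top. Next I push the drawer shut with closed fingers, tilted 12° so the body clears the unit.

```bash
python3 - <<'E'
from h import *
Q=(R.from_rotvec(-np.radians(12)*DYv)*R.from_quat(q(DY))).as_quat()
P=lambda lx,z:C+lx*DX+[0,0,z]
bot.move_gripper(0,20)
bot.move_ptp(P(-145,200),Q); st('hover')
bot.line_to(P(-145,56),120); st('low'); save('scene','s15.png')
bot.line_to(P(-122,56),40); st()
for lx in (-100,-50,0,30):
    bot.line_to(P(lx,56),40); s=st(lx); print('along',s['contact_force']@DX)
save('scene','s16.png');save('top','t16.png')
E
```

```text
hover t66.8 [412.25 239.48 200.05] j [ 1.08 -0.08 -0.68  0.23 -0.86 -2.68] F [0.08 0.91 0.34] w0.1
low t68.1 [412.41 239.96  56.46] j [ 1.05  0.13 -0.95  0.44 -0.4  -2.9 ] F [-0.37 -0.06  0.43] w0.4
 t68.9 [435.06 242.02  55.85] j [ 1.    0.16 -0.9   0.42 -0.41 -2.83] F [-0.46  0.39 -0.6 ] w0.3
-100 t69.6 [457.24 245.12  56.08] j [ 0.96  0.19 -0.86  0.4  -0.41 -2.77] F [ 0.48 -0.43  0.47] w0.3
along 0.4295898041718918
-50 t71.0 [506.46 250.43  55.99] j [ 0.89  0.26 -0.74  0.35 -0.44 -2.65] F [-0.56 -0.6  -0.1 ] w0.5
along -0.624677976814687
0 t72.4 [556.3  256.73  56.1 ] j [ 0.83  0.32 -0.63  0.3  -0.48 -2.53] F [ 0.65  0.54 -0.12] w0.9
along 0.7079785641578873
30 t73.3 [586.04 259.75  55.89] j [ 0.79  0.36 -0.55  0.27 -0.51 -2.47] F [-0.54 -0.74  0.42] w0.6
along -0.6253333085772814
```

View pics/s16.png

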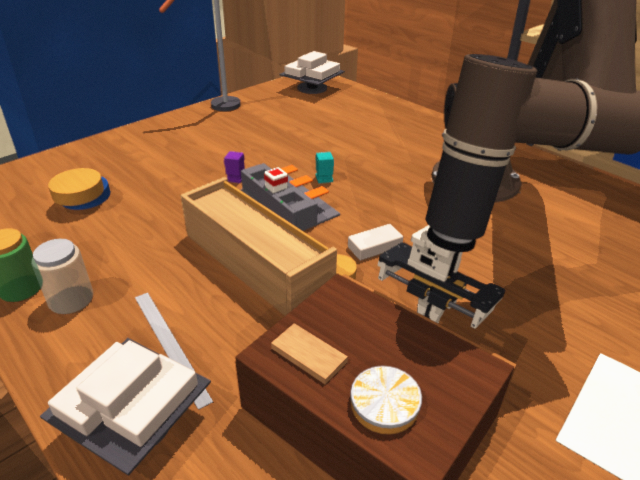

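View pics/t16.png

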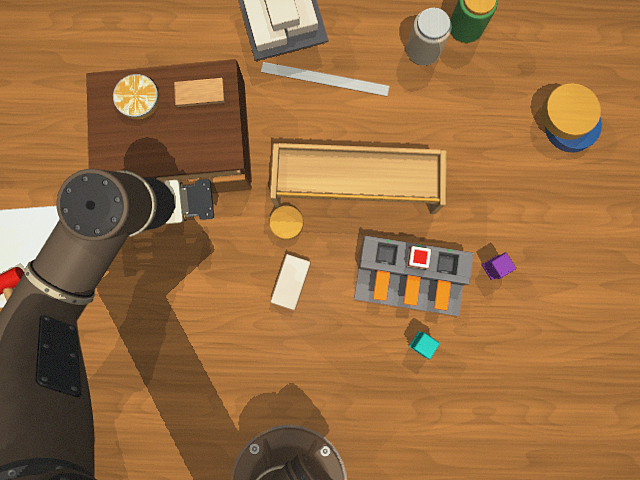

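The drawer is nearly closed. I'll push on in small steps until the stop shows in the force.

```bash
python3 - <<'E'
from h import *
P=lambda lx,z:C+lx*DX+[0,0,z]
for lx in np.arange(33,62,2):
    bot.line_to(P(lx,56),20); bot.pause(.1); s=bot.read_state(); f=s['contact_force']@DX; print(lx,round((s['tcp_pos']-C)@DX,1),round(f,1))
    if f<-18: break
bot.line_to(P(10,56),60); bot.line_to(P(-60,56),150); bot.line_to(P(-100,200),150)
bot.line_to([400,-100,260],250,ori=q(DY)); st()
save('scene','s17.png');save('top','t17.png')
a=cv2.imread('pics/t17.png')[150:230,60:270];cv2.imwrite('pics/t17c.png',cv2.resize(a,None,fx=3.7,fy=3.7,interpolation=2))
E
```

```text
33 33.0 -0.2
35 35.1 -0.4
37 37.2 -1.7
39 38.4 -6.4
41 38.5 -20.4
 t79.2 [399.88 -99.53 259.77] j [ 0.24 -0.12 -0.47 -0.   -1.22 -1.69] F [ 0.39  1.19 -0.42] w0.4
```

View pics/t17c.png

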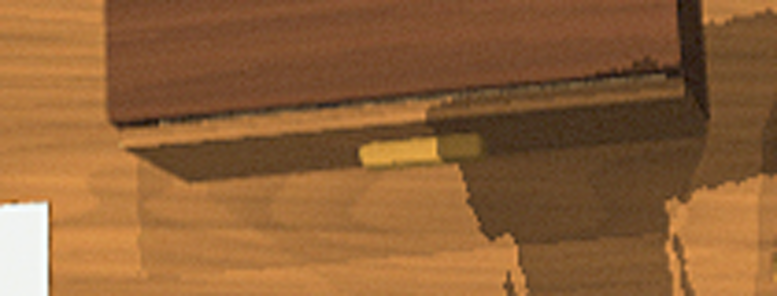

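View pics/s17.png

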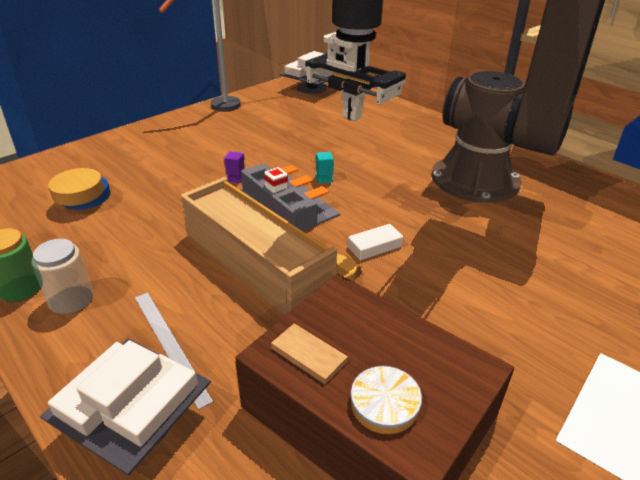

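View pics/t17.png

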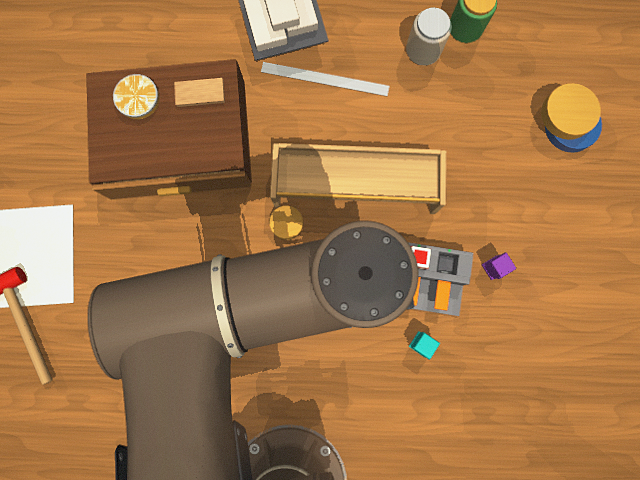

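The stop was firm: 20 N with the finger halted at 38.5 mm, where I expected about 41. I'll look closely with the wrist camera for any remaining gap.

```bash
python3 - <<'E'
from h import *
bot.line_to(C+40*DX+[0,0,230],250,ori=q(DY)); s=st()
save('wrist','w18.png')
a=cv2.imread('pics/w18.png');cv2.imwrite('pics/w18c.png',a[0:330])
E
```

```text
t81.1 [595.66 260.51 230.48] j [ 0.71  0.32 -0.04 -0.   -1.21 -2.17] F [ 0.37  0.75 -0.17] w0.5
```

View pics/w18.png

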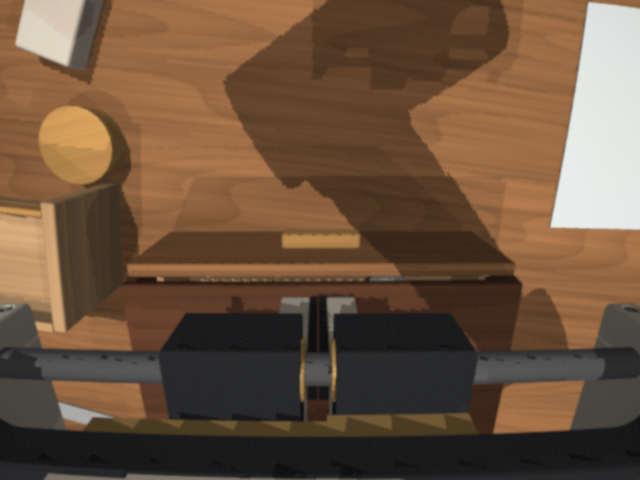

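```bash
python3 - <<'E'
from h import *
a=cv2.imread('pics/w18.png')
cv2.imwrite('pics/w18c.png',np.vstack([cv2.resize(a[220:310,110:325],None,fx=3.7,fy=3,interpolation=2),cv2.resize(a[220:310,315:530],None,fx=3.7,fy=3,interpolation=2)]))
s=bot.read_state()
def loc(p): d=p-C; return np.array([d@DX,d@DYv,p[2]])
for n,px,z in [('panel out l',(130,263),104),('panel in l',(130,275),104),('panel in mid',(240,276),104),('unit edge',(240,281.5),118),('pull front',(320,233),69),('pull front r',(283,234),69)]:
    print(n,loc(atz(ray('wrist',px,st=s),z)))
E
```

```text
panel out l [  62.37 -152.24  104.  ]
panel in l [  72.91 -153.95  104.  ]
panel in mid [ 73.58 -62.59 104.  ]
unit edge [ 72.38 -59.83 118.  ]
pull front [47.57  2.51 69.  ]
pull front r [ 48.41 -29.87  69.  ]
```

View pics/w18c.png

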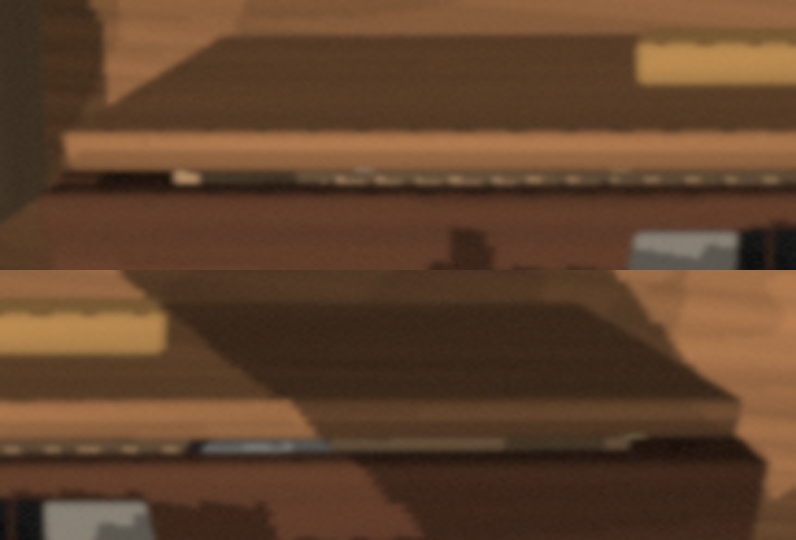

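The cavity's top edge (108 mm) is above the panel's top (104 mm), so seeing inside over the panel doesn't by itself mean a gap. I'll push once more, harder, to confirm that it is the end stop.

```bash
python3 - <<'E'
from h import *
Q=(R.from_rotvec(-np.radians(12)*DYv)*R.from_quat(q(DY))).as_quat()
P=lambda lx,z:C+lx*DX+[0,0,z]
bot.line_to(P(-30,220),200,ori=Q); bot.line_to(P(-30,56),150); bot.line_to(P(30,56),80)
for lx in np.arange(35,48,1):
    bot.line_to(P(lx,56),20); bot.pause(.15); s=bot.read_state(); f=s['contact_force']@DX; print(lx,round((s['tcp_pos']-C)@DX,2),round(f,1))
    if f<-32: break
bot.line_to(P(20,56),60); bot.line_to(P(-60,56),150); bot.line_to(P(-100,200),150)
bot.line_to([400,-60,260],250,ori=q(DY)); st()
im=save('top','t19.png')
t=cv2.imread('pics/t19.png')
cv2.imwrite('pics/t19c.png',cv2.resize(t[165:205,80:255],None,fx=4.5,fy=4.5,interpolation=2))
E
```

```text
35 34.93 -0.1
36 36.0 -1.1
37 36.99 0.2
38 38.01 -0.8
39 38.32 -4.5
40 38.39 -10.9
41 38.55 -18.5
42 38.61 -23.4
43 38.67 -31.2
44 38.81 -37.9
 t91.8 [399.9  -59.57 259.7 ] j [ 0.35 -0.13 -0.48 -0.   -1.22 -1.8 ] F [ 0.4  -0.45  0.24] w0.5
```

View pics/t19c.png

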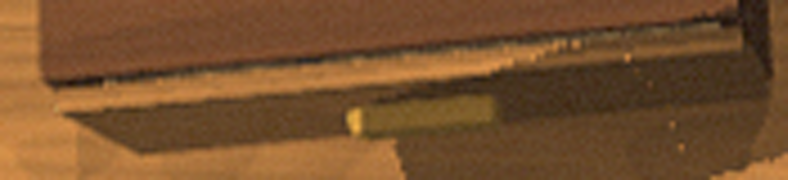

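Contact came at the same place both times (38.3 mm), and the finger moved only 0.5 mm up to 38 N, so this is the hard end stop. Handing in after a final look at the rest of the bench.

```bash
python3 - <<'E'
from h import *
save('scene','s20.png'); 
a=cv2.imread('pics/s0.png') if False else cv2.imread('pics/scene0.png'); b=cv2.imread('pics/s20.png')
cv2.imwrite('pics/s20c.png',np.hstack([cv2.resize(a[140:290,180:420],(395,247)),cv2.resize(b[140:290,180:420],(395,247))]))
E
```

```text
(no output)
```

View pics/s20c.png

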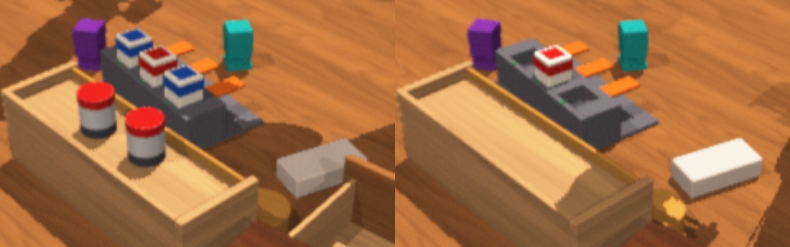

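The shelf is empty, the red pack is still seated, and the brick, tin and look-alikes haven't moved.

```bash
python3 -c "
from h import *
print(bot.close_job()); st()"
```

```text
the job is handed in; nothing more can be done
None
the job is handed in; nothing more can be done
```

Both blue-banded packs and both red-capped canisters, the only two on the shelf, are in the drawer. The drawer is shut, and I handed the job in at about 92 s of the 210 s allowed.

**Steps:** I pressed the paddles of bays 0 and 2 and lifted those packs out. The canisters went over the brass rail into the drawer. I then pushed the drawer in by its pull.

**Last checks:**
- **Contents:** All four stood upright in the drawer before it closed. The second canister had shifted a few centimetres against its pack by the time I looked, either from the announced knock or on release. I left it there.
- **Drawer:** The push met a firm stop at the same place twice. It moved only 0.5 mm as the force rose to 38 N.
- **Rest of the bench:** The red-banded pack is still latched in bay 1. The fire brick, flat tin and purple and turquoise look-alikes show no visible movement.

**Disagreement:** The drawer's travel measured about 164 mm, against the 166 mm I had estimated, which is within the 2 mm calibration. The pictures could not rule out a gap of 1 to 2 mm at the front panel, so I relied on the firm stop.

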